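# Lock the five-fin divider into the card tray

### The job

Fit the five-fin divider into the slotted rail of the card tray: lower it gently, feeling for the slots, until every fin is in its own slot and its bar lies fully home on the rail, never pressing it hard against the tray. Then slide the tray's catch all the way over the end of the bar to lock it in. Let go, and leave everything else on the desk where it is.

Things in the scene. Friction and masses are not known exactly. Their poses are not given: they have to be found in the camera images.
- divider: Five-fin divider, white plastic, about 90 g, standing on its fins. Origin: middle of the fins' underside; x across, y along the bar, z up. Fins 22 mm (x) by 4 mm (y), z 0 to 24 mm, at y = -44, -22, 0, 22, 44 mm; bar 14 mm (x) by 116 mm (y), z 24 to 32 mm; on its middle a grip tab. The same after a half turn; fits either way round.
- divider_tab (a point): Point to grip on the five-fin divider: in its tab (12 mm thick in x, 40 mm long in y, 32 to 68 mm above the divider's origin), 53 mm above the divider's origin. Axes as the divider's; close the fingers along x.
- tray: Grey card tray fixed to the desk: open box 104 mm (x) by 170 mm (y), 40 mm high. Origin: centre of its underside; y lengthways. A slotted rail lies lengthways in it. With the divider home its origin is 16 mm above the tray's (bar on rail), at x = 0; fins merely standing on the rail: 40 mm. At the +y end a deck (y 85 to 135 mm) carries the catch between low guides, 59 mm high.
- rail_nominal (a point): Point on the tray's middle, 40 mm above the desk, level with the rail's top; axes as the tray's. Aluminium rail 44 mm (x) by 130 mm (y) by 12 mm, five through slots 25 mm (x) by 6 mm (y) every 22 mm, at x = 0. It stands anywhere up to 7 mm either way along y from here (15 N to shift): feel or look for it. Rubber pads under it give 1 mm per 5 N, at most 5 mm.
- catch (a joint): Sliding catch: metres slid towards the tray's -y; 0 to 0.004 at the start, 0.032 = shut against its stop. Its steel tongue, 26 mm (x) by 50 mm (y), is 50 to 56 mm above the desk, front edge at tray y = 74 mm when at 0; shut, it covers the end of the divider's bar with 2 mm to spare, and is blocked if the divider is not home. Takes about 2 N; stays where left.
- catch_grip (a point): Point to grip on the catch: on the axis of an upright black block 14 mm by 14 mm that stands on the tongue, 56 to 86 mm above the desk; this point is at 74 mm. Axes as the tray's. Moves with the catch.
- coarse_divider: A second divider that does not belong in this tray: three fins 36 mm apart, shorter bar (90 mm), else like the first; standing on its fins beside it, and the two may change places. Leave it alone. Origin under its fins, y along the bar.
- stapler: Black desk stapler, 34 x 135 x 48 mm, origin under its middle. Leave it.
- ink_a: Small stamp-ink bottle with a black cap, 32 mm across, 58 mm tall, origin under its middle. Leave it.
- ink_b: Small stamp-ink bottle with a white cap, 32 mm across, 58 mm tall, origin under its middle. Leave it.
- pen_pot: Round metal pen pot with pens, 76 mm across, 145 mm tall over the pens, origin under its middle. Leave it.

How it is judged (in metres and radians):
On the way, in this order (a step that is already met when the one before it is completed fails the run):
1. the divider is home in the rail, with every fin in its slot, while the catch is still back (z of divider in the frame of tray below 0.0185 m and x of divider in the frame of tray between -0.005 and 0.005 m and y of divider in the frame of tray between -0.012 and 0.012 m and angle between divider's own z axis and vertical below 0.06 rad and angle between the y axis of divider and the y axis of tray, either way round below 0.1 rad and value of joint catch below 0.012 m), for 0.2 s.
2. the catch is slid fully over the bar (z of divider in the frame of tray below 0.0185 m and x of divider in the frame of tray between -0.005 and 0.005 m and y of divider in the frame of tray between -0.012 and 0.012 m and angle between divider's own z axis and vertical below 0.06 rad and angle between the y axis of divider and the y axis of tray, either way round below 0.1 rad and value of joint catch above 0.028 m), for 0.2 s.
At the end, for the whole second after the job is handed in: The five-fin divider at rest, upright (0.06 rad), in line with the tray (0.1 rad), bar down on the rail: origin under 18.5 mm above the tray's (16 = home), within 5 mm in x and 12 mm in y of its middle; catch slid at least 28 of its 32 mm; both let go (all of step 2 and linear speed of divider below 0.02 m/s); the robot touches nothing.
It fails at once if the divider is pressed against the tray, rail or catch with more than 30 N (contact force between divider and tray above 30 N).
It fails at once if another thing on the desk is moved by more than 25 mm (distance of any of coarse_divider, stapler, ink_a, ink_b, pen_pot from where it was at the start of the episode above 0.025 m).
It also fails if it takes over 59 s, if anything falls off the work surface, if the arm or the gripper's body presses on something with over 40 N, if the wrist force passes 120 N, or if a joint passes its speed limit or range.

### The arm

A 7-joint arm with a two-finger parallel gripper is mounted at the origin on the work surface. World frame = base frame: x ahead of the robot, y to its left, z up, the work surface at z = 0. Lengths are in mm, angles in rad, forces in N, time in s.
With the tool pointing down it reaches from about 350 to 775 mm from the base axis. Payload 3.1 kg.
Tool frame: the origin (TCP) lies at the very end of the fingers, on their centre line; the grasp point (between the pads) lies 19 mm behind it; z points along the fingers, y is the line along which they close (so a half turn about z gives the same grasp; the last joint's range is limited). The gripper opens to 85 mm and grips with 20 to 120 N. Pads are 22 mm wide; open, the fingers measure 114 mm over their backs; the gripper's body (76 mm by 85 mm) begins 54 mm behind the grasp point. The pads swing forward as they close: fully open they stand 13 mm farther back than shut.
Start: joints at [1.147, 0.311, 0.014, 1.512, -0.004, 1.319, -0.027], TCP at [204.958, -510.402, 210.204] pointing down, gripper open.
Joint ranges: [-2.7, 2.7], [-0.3, 1.91], [-1.27, 1.3], [0.12, 2.57], [-1.44, 4.58], [0.2, 2.03], [-3.05, 3.05]. Speed limits (rad/s): [2.79, 2.79, 3.14, 3.14, 3.14, 3.14, 3.14].

### API

Orientations are given as a unit quaternion [x, y, z, w].
In Python, from plant import r, eyes, job gives the robot as it stands.
- The arm moves only by the shell command python3 -m handwheel 'ROWS' [FORCE]. ROWS is JSON, a list of rows, each a list of 7 numbers: the shift along the tool's x, y, z in mm, then the turn, a rotation vector about the tool's x, y, z in degrees, then the opening, from 0 (shut) to 1 (fully open). A call has 1 to 8 rows; each row shifts and turns the commanded pose from where the row before left it, along the tool's axes as they then stand; what a row does not reach is not made up. A row lasts 1/10 s, in which the tool goes at most 50 mm and 8.59 degrees, less where a joint would pass 70% of its speed; a pose out of reach is approached as far as the arm can. A call is refused whole if a number of a shift passes 50 or a number of a turn 8.59, either way. A call with a gripper value outside its range is refused whole. The fingers move at their own pace and stop on an object; FORCE is the grip in N (left out, the last holds). Time passes only in rows, so rows that do not move let the fingers close. It gives the time, the measured TCP pose, the force, the opening and the grip force at its end, in the units of the state.
- r.sense(): the state, without advancing time (a new reading comes with each control period).
- eyes.get_image(name): name is "side" or "top" or "wrist"; returns a dict with "color" (480x640x3 uint8, red, green, blue), "fx", "fy", "cx", "cy" (pixels), "rvec" (rotation vector, rad) and "tvec" (3), from world to camera coordinates, as OpenCV has them. Camera axes: x right, y down, z forward; pixel columns grow to the right and rows downward; lengths in mm; the calibration is good to about 2 mm. The wrist camera is an equidistant fisheye: a pixel r from the principal point sees the ray r / f radians off the axis. A picture is of the moment at which its call begins. There is no depth.
- job.finish_job(): hands the job in; it is judged then, once.
The state is a dict: "t": time; "joint_pos": joint angles; "joint_velocities": joint speeds; "effort": joint torques, N m; "position": TCP position; "eef_rot": TCP orientation; "contact_force": force on the tool from outside, world axes, zero at the start; "moment": the same for the moment, N m; "gripper_width": finger opening in mm; "finger_force": force on a finger pad.
Only numpy, scipy, OpenCV 4.12 (cv2) and the standard library are available. Lean on these libraries where they do the work, as an engineer would, in place of code of your own. Each camera call takes 0.05 s, during which the arm holds its last target. There are 200 camera calls.

## Working session

There is one attempt and no reset: what is moved stays moved. The work goes in short steps, Python scripts to look and compute and a shell command to move; the robot and the scene stay as the last step left them, time stands still between calls to the robot, and variables do not carry over. Pictures are saved under pics/ and viewed, at most 10 in all, crops included, and the job is handed in when it is done.

```bash
mkdir -p pics; cat > h.py <<'E'
import numpy as np,cv2
from plant import r,eyes,job
def ray(im,u,v,wrist=False):
    R=cv2.Rodrigues(np.array(im["rvec"],float))[0];t=np.array(im["tvec"],float).ravel()
    x=(u-im["cx"])/im["fx"];y=(v-im["cy"])/im["fy"]
    if wrist:
        th=np.hypot(x,y);d=np.array([x/th*np.sin(th),y/th*np.sin(th),np.cos(th)]) if th>0 else np.array([0,0,1.])
    else: d=np.array([x,y,1.])
    return -R.T@t,R.T@d
def onz(im,u,v,z,wrist=False):
    o,d=ray(im,u,v,wrist);return o+d*(z-o[2])/d[2]
def proj(im,p,wrist=False):
    R=cv2.Rodrigues(np.array(im["rvec"],float))[0];c=R@np.array(p,float)+np.array(im["tvec"],float).ravel()
    if wrist:
        th=np.arctan2(np.hypot(c[0],c[1]),c[2]);k=th/np.hypot(c[0],c[1])
    else: k=1/c[2]
    return im["cx"]+im["fx"]*c[0]*k,im["cy"]+im["fy"]*c[1]*k
E
python3 - <<'E'
from h import *
import pickle
for n in ["top","side"]:
    im=eyes.get_image(n);pickle.dump(im,open(n+".pkl","wb"));cv2.imwrite(f"pics/{n}.png",im["color"][:,:,::-1])
    print(n,ray(im,im["cx"],im["cy"]),im["fx"])
s=r.sense();print(s["t"],s["position"],s["eef_rot"],s["contact_force"])
E
```

```text
top (array([ 507.8587983 ,  -82.78716373, 1195.35704209]), array([ 0.08384391,  0.00319219, -0.99647379])) 459.8780920463105
side (array([471.96748667, 640.46740817, 772.20664502]), array([ 0.160204  , -0.71663316, -0.67880159])) 459.68883821648603
0.1 [ 204.65917631 -509.75752425  209.22982335] [ 9.81830341e-01  1.89757905e-01 -2.41456607e-04 -1.02997181e-03] [-0.61902464 -0.52496256  0.09278823]
```

View pics/top.png

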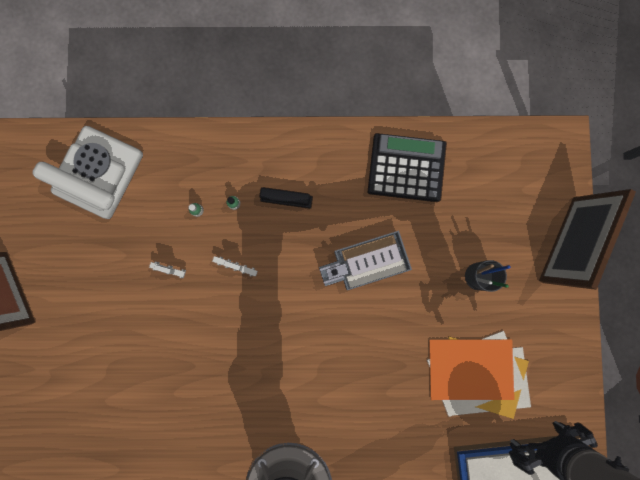

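View pics/side.png

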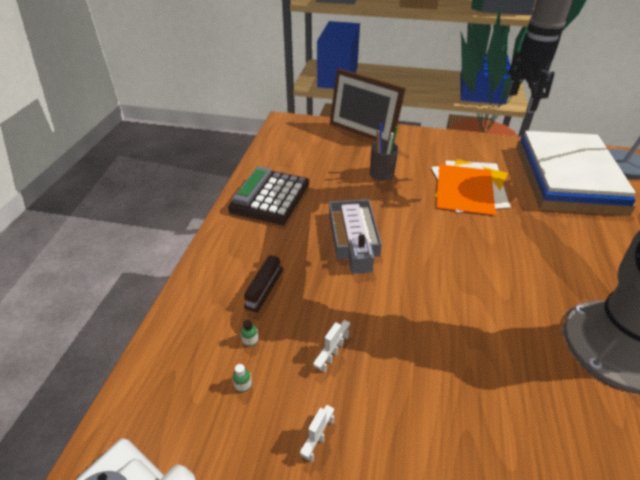

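The top view shows the tray at about (365,262) with five slots, and its catch at (335,270). There are two white dividers at (235,266), the longer one, and (168,270). The stapler is at (286,198), the ink bottles at (195,210) and (232,202), and the pen pot at (487,276). Next I measure the dividers, the rail and the catch.

```bash
python3 - <<'E'
from h import *
import pickle
im=pickle.load(open("top.pkl","rb"));c=im["color"];hsv=cv2.cvtColor(c,cv2.COLOR_RGB2HSV)
w=((hsv[...,1]<60)&(hsv[...,2]>150)).astype(np.uint8)
w[:225]=0;w[300:]=0
n,l,st,ce=cv2.connectedComponentsWithStats(w)
for i in range(1,n):
    if st[i,4]<8: continue
    ys,xs=np.where(l==i);P=np.array([onz(im,x,y,34)[:2] for x,y in zip(xs,ys)])
    (cx,cy),wh,a=cv2.minAreaRect(P.astype(np.float32))
    e,v=np.linalg.eigh(np.cov(P.T)) if len(P)>3 else (0,np.eye(2))
    print(st[i],ce[i].round(1),"c",round(cx,1),round(cy,1),np.round(wh,1),"ang",np.degrees(np.arctan2(v[1,1],v[0,1])).round(1))
cr=cv2.resize(c[225:300,140:420],None,fx=2.85,fy=2.85,interpolation=cv2.INTER_CUBIC)
cr2=cv2.resize(c[225:300,310:420],None,fx=5.3,fy=5.3,interpolation=cv2.INTER_CUBIC)
o=np.zeros((600,800,3),np.uint8);o[:cr.shape[0],:cr.shape[1]]=cr[:,:800];
s=cr2[:600-cr.shape[0]-0];s=s[:386];o[213:213+s.shape[0],:s.shape[1]]=s
cv2.imwrite("pics/crop1.png",o[:,:,::-1]);print(cr.shape,cr2.shape)
E
```

```text
[347 244  57  37 978] [374.2 262.4] c 560.0 -213.5 [ 54.6 146.3] ang 108.4
[212 257  28  13 142] [225.1 262.9] c 558.9 157.4 [70.9 14.7] ang 69.9
[149 262  21  12 105] [159.  267.9] c 546.6 325.4 [52.7 14.9] ang 70.3
[337 264  11  13  82] [341.7 269.8] c 541.1 -134.1 [23.9 25.6] ang -179.7
[241 266   3   7  12] [242.4 269.3] c 544.1 114.9 [ 4.8 15.1] ang 169.3
[321 267   8   3   8] [324.5 268.1] c 545.6 -91.9 [ 1.6 18.4] ang 107.8
[173 269  12   9  58] [178.7 272.9] c 534.4 276.6 [24.6 15.8] ang 73.7
(214, 798, 3) (398, 583, 3)
```

View pics/crop1.png

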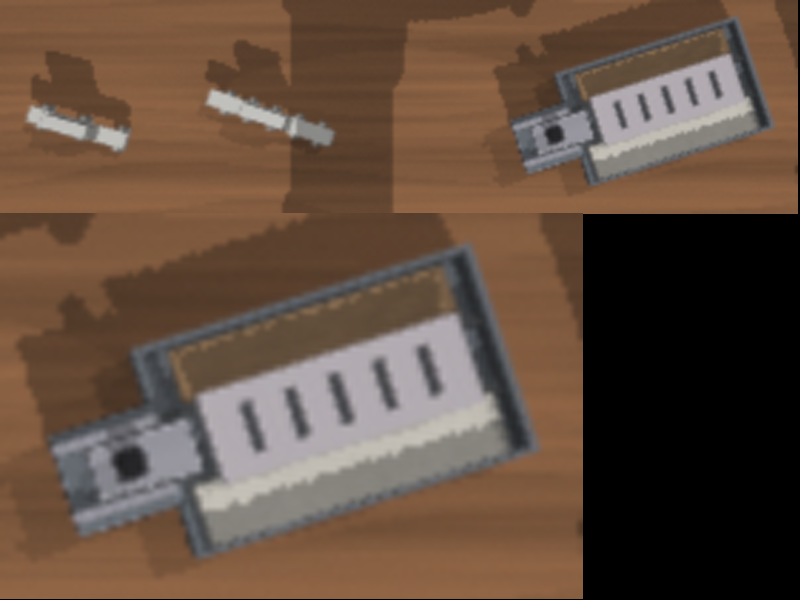

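Measured on the crop, the right-hand divider spans (213,259) to (257,272), or 46 px, about 116 mm, so it is the five-fin one. The other is about 90 mm. Now the slot, catch and divider positions in world coordinates.

```bash
python3 - <<'E'
from h import *
import pickle
im=pickle.load(open("top.pkl","rb"));c=im["color"]
a=onz(im,213,259.6,32)[:2];b=onz(im,256.8,272.4,32)[:2]
d=a-b;print("div c",((a+b)/2).round(1),"len",np.linalg.norm(d).round(1),"ang",np.degrees(np.arctan2(d[1],d[0])).round(1))
g=cv2.cvtColor(c,cv2.COLOR_RGB2GRAY).astype(int)
m=(g<110).astype(np.uint8);m[:250]=0;m[275:]=0;m[:,:352]=0;m[:,396:]=0
n,l,st,ce=cv2.connectedComponentsWithStats(m)
for i in range(1,n):
    if st[i,4]>3: print("slot",st[i],ce[i].round(2),onz(im,*ce[i],40)[:2].round(1))
# tray outer corners from crop (x5.3)
f=lambda u,v:(310+u/5.3-.4,225+(v-213)/5.3-.4)
C=[onz(im,*f(*q),40)[:2] for q in [(133,350),(466,246),(537,450),(202,557)]]
for q in C: print(q.round(1))
print("tray centre",np.mean(C,0).round(1),[np.linalg.norm(C[i]-C[(i+1)%4]).round(1) for i in range(4)])
d=(C[0]+C[3]-C[1]-C[2]);print("ang",np.degrees(np.arctan2(d[1],d[0])).round(1))
print("catch block top",onz(im,*f(130,462),86).round(1))
sd=pickle.load(open("side.pkl","rb"));
o,dd=ray(sd,334.5,333);print("tab check side: z=68",onz(sd,335,327,68)[:2].round(1))
p=r.sense()["position"];print("pos",p)
E
```

```text
div c [551.9 135. ] len 116.0 ang 73.6
slot [352 250  22   7  90] [359.43 252.03] [ 585.7 -179.8]
slot [389 250   4   9  18] [390.5 254. ] [ 580.4 -257.9]
slot [381 253   4   9  17] [382.29 257.24] [ 572.4 -237.1]
slot [372 255   5  10  18] [374.  259.5] [ 566.7 -216.2]
slot [364 258   4   9  18] [365.5 262. ] [ 560.5 -194.8]
slot [356 261   4   9  15] [357.4 265.2] [ 552.6 -174.4]
[ 589.9 -117.6]
[ 639.  -276.6]
[ 541.8 -308.5]
[ 491.9 -149.5]
tray centre [ 565.6 -213. ] [np.float64(166.4), np.float64(102.3), np.float64(166.6), np.float64(103.1)]
ang 107.3
catch block top [ 535.6 -114.5   86. ]
tab check side: z=68 [550.8 125.6]
pos [ 204.65917631 -509.75752425  209.22982335]
```

```bash
python3 -m handwheel '[[35,-29.3,0,0,0,0,1],[35,-29.3,0,0,0,0,1],[35,-29.3,0,0,0,0,1],[35,-29.3,0,0,0,0,1],[35,-29.3,0,0,0,0,1],[35,-29.3,0,0,0,0,1],[35,-29.3,0,0,0,0,1],[35,-29.3,0,0,0,0,1]]' 20 && python3 -m handwheel '[[35,-29.3,0,0,0,0,1],[35,-29.3,0,0,0,0,1],[35,-29.3,0,0,0,0,1],[35,-29.3,0,0,0,0,1],[35,-29.3,0,0,0,0,1],[35,-29.3,0,0,0,0,1],[35,-29.3,0,0,0,0,1],[35,-29.3,0,0,0,0,1]]' && python3 -m handwheel '[[0,0,8,0,0,-7.4,1],[0,0,8,0,0,-7.4,1],[0,0,8,0,0,-7.4,1],[0,0,8,0,0,-7.4,1],[0,0,8,0,0,-7.4,1],[0,0,8,0,0,-7.4,1],[0,0,0,0,0,-7.4,1],[0,0,0,0,0,0,1]]'
python3 - <<'E'
from h import *
im=eyes.get_image("wrist");cv2.imwrite("pics/w1.png",im["color"][:,:,::-1])
import pickle;pickle.dump(im,open("w1.pkl","wb"))
s=r.sense();print(s["t"],s["position"],s["eef_rot"],s["joint_pos"])
for p in [(552,135,0),(552,135,68)]: print(proj(im,p,True))
E
```

```text
t: 0.9
position: [377.6, -186.7, 210.0]
eef_rot: [0.982, 0.19, -0.0, 0.0]
contact_force: [0.2, -0.7, -0.2]
gripper_width: 85.6
finger_force: 0.0
t: 1.7
position: [550.3, 134.5, 209.6]
eef_rot: [0.982, 0.189, -0.0, 0.0]
contact_force: [0.3, -0.0, 0.9]
gripper_width: 85.5
finger_force: 0.0
t: 2.5
position: [549.3, 132.9, 161.2]
eef_rot: [0.8, 0.599, -0.001, -0.001]
contact_force: [-0.6, 0.3, 1.1]
gripper_width: 85.3
finger_force: 0.0
2.55 [549.61024921 133.07804395 161.60011956] [ 8.01136792e-01  5.98480961e-01 -4.85849642e-04 -3.79373962e-04] [ 0.2340168   0.46559615 -0.71457091  1.52483588  0.31260397  1.26955084
 -0.8089317 ]
(np.float64(328.93270476499475), np.float64(207.68941184165894))
(np.float64(329.4020971711832), np.float64(230.33163349341316))
```

View pics/w1.png

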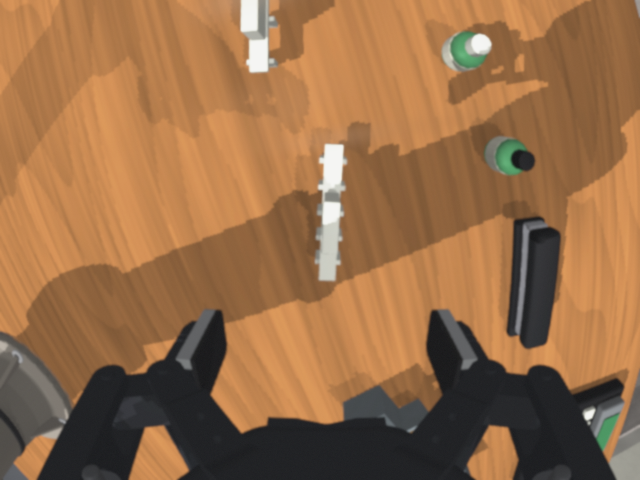

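The wrist view shows the five-fin divider, with its bar running from (334,144) to (327.5,281) and five pairs of fin stubs visible. The coarse divider is well off at the top of the picture.

```bash
python3 - <<'E'
from h import *
import pickle
im=pickle.load(open("w1.pkl","rb"))
a=onz(im,334,144,32,True)[:2];b=onz(im,327.5,281,32,True)[:2];d=a-b
print(a,b,"c",(a+b)/2,"len",np.linalg.norm(d),"ang",np.degrees(np.arctan2(d[1],d[0])))
# fins' stub mid points, visible at height ~24
F=[((320+346)/2,160),((318.5+344.5)/2,187),((317+343)/2,211),((316+342)/2,235),((314.5+340.5)/2,259)]
P=np.array([onz(im,*f,24,True)[:2] for f in F]);print(P.round(1),P.mean(0))
R=cv2.Rodrigues(np.array(im["rvec"]))[0]
from scipy.spatial.transform import Rotation as Ro
s=r.sense();T=Ro.from_quat(s["eef_rot"]).as_matrix();print("toolx ang",np.degrees(np.arctan2(T[1,0],T[0,0])),"off in tool",T.T@(np.r_[(a+b)/2,34]-s["position"]))
E
```

```text
[572.32687814 191.07757177] [534.61160937  80.26236127] c [553.46924375 135.66996652] len 117.05747467202661 ang 71.20431199688255
[[567.9 178.2]
 [560.5 157. ]
 [553.6 137.8]
 [546.9 117.7]
 [539.5  97. ]] [553.6821878  137.53466592]
toolx ang 73.52239082305444 off in tool [  3.6214308    3.11709829 127.59533436]
```

```bash
python3 -m handwheel '[[4,3,20,0,0,2.3,0.6],[0,0,25,0,0,0,0.6],[0,0,25,0,0,0,0.6],[0,0,25,0,0,0,0.6],[0,0,20,0,0,0,0.6],[0,0,10,0,0,0,0.6],[0,0,0,0,0,0,0.6]]' 30 && python3 -m handwheel '[[0,0,0,0,0,0,0],[0,0,0,0,0,0,0],[0,0,0,0,0,0,0],[0,0,0,0,0,0,0],[0,0,0,0,0,0,0],[0,0,0,0,0,0,0],[0,0,0,0,0,0,0],[0,0,0,0,0,0,0]]' 40
```

```text
t: 3.25
position: [552.8, 135.8, 35.9]
eef_rot: [0.813, 0.583, -0.001, -0.0]
contact_force: [-0.1, -0.0, 1.3]
gripper_width: 51.2
finger_force: 0.0
t: 4.05
position: [554.9, 136.8, 38.6]
eef_rot: [0.812, 0.583, 0.001, 0.0]
contact_force: [-1.0, 0.2, 6.0]
gripper_width: 10.7
finger_force: 41.0
```

```bash
python3 -m handwheel '[[0,0,-5,0,0,0,0],[0,0,-15,0,0,0,0],[0,0,-30,0,0,0,0],[0,0,-40,0,0,0,0],[0,0,-40,0,0,0,0],[0,0,0,0,0,0,0]]'
python3 - <<'E'
from h import *
from scipy.spatial.transform import Rotation as Ro
import pickle
im=eyes.get_image("wrist");cv2.imwrite("pics/w2.png",im["color"][:,:,::-1]);pickle.dump(im,open("w2.pkl","wb"))
s=r.sense();T=Ro.from_quat(s["eef_rot"]).as_matrix();p=s["position"]
print(p,s["gripper_width"],s["finger_force"],s["contact_force"],s["moment"],np.degrees(np.arctan2(T[1,0],T[0,0])))
tgt=np.array([566.5,-216.1]);print("shift tool",T.T@np.r_[tgt-p[:2],0])
for z in (38,34): print(z,[np.round(proj(im,p+T@np.array([x,0,z-(32)-0*z]),True)) for x in (-58,58)])
E
```

```text
t: 4.65
position: [558.0, 138.7, 174.6]
eef_rot: [0.812, 0.583, 0.006, 0.002]
contact_force: [0.3, 0.2, -0.8]
gripper_width: 10.6
finger_force: 40.2
[556.1968552  137.67160179 171.4500724 ] 11.215287260734199 40.232956409454346 [-0.11435756 -0.27286511 -1.5023046 ] [ 0.04530234  0.07386623 -0.05234946] 71.38387999125256
shift tool [-331.96935146  122.70444159   -0.68609729]
38 [array([324., 374.]), array([323., 175.])]
34 [array([324., 379.]), array([323., 176.])]
```

View pics/w2.png

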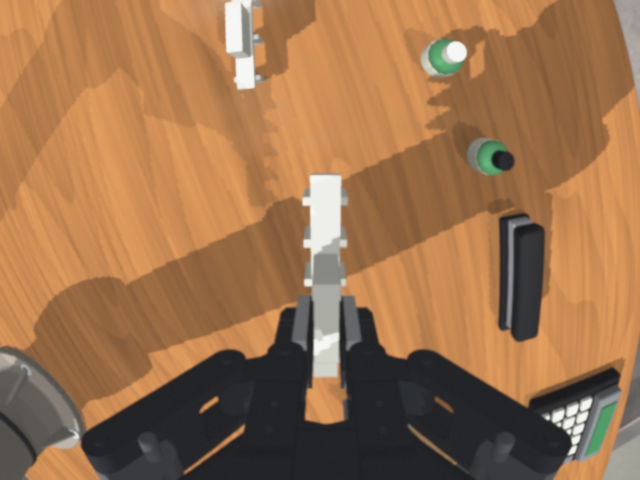

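The divider is held straight and centred: its bar runs from (325,175) to (326,377), as predicted for a centred grip. I carry it to beside the tray so the slots are visible.

```bash
python3 -m handwheel '[[-20,3.5,0,0,0,0,0],[-40,7,0,0,0,0,0],[-45,8,0,0,0,0,0],[-45,8,0,0,0,0,0],[-45,8,0,0,0,0,0],[-45,8,0,0,0,0,0],[-45,8,0,0,0,0,0],[-45,8,0,0,0,0,0]]' && python3 -m handwheel '[[-35,6,0,0,0,0,0],[-8,2,0,0,0,-4,0],[0,0,0,0,0,-6.5,0],[0,0,0,0,0,-6.5,0],[0,0,0,0,0,-6.5,0],[0,0,0,0,0,-6.5,0],[0,0,0,0,0,-6.5,0],[0,0,0,0,0,0,0]]'
python3 - <<'E'
from h import *
from scipy.spatial.transform import Rotation as Ro
import pickle
im=eyes.get_image("wrist");cv2.imwrite("pics/w3.png",im["color"][:,:,::-1]);pickle.dump(im,open("w3.pkl","wb"))
s=r.sense();T=Ro.from_quat(s["eef_rot"]).as_matrix();p=s["position"]
pickle.dump((p,T),open("p3.pkl","wb"))
print(p,s["gripper_width"],s["contact_force"],np.degrees(np.arctan2(T[1,0],T[0,0])))
E
```

```text
t: 5.5
position: [502.3, -196.7, 166.3]
eef_rot: [0.812, 0.583, -0.001, -0.001]
contact_force: [1.1, 0.7, -1.1]
gripper_width: 10.8
finger_force: 40.2
t: 6.3
position: [496.8, -238.2, 166.1]
eef_rot: [0.589, 0.808, -0.0, -0.001]
contact_force: [-0.2, 0.5, -0.7]
gripper_width: 10.4
finger_force: 40.2
[ 496.92967014 -238.21035958  166.23052644] 10.641019262575345 [-0.16715651 -0.03758724  0.32719152] 107.75407445836697
```

View pics/w3.png

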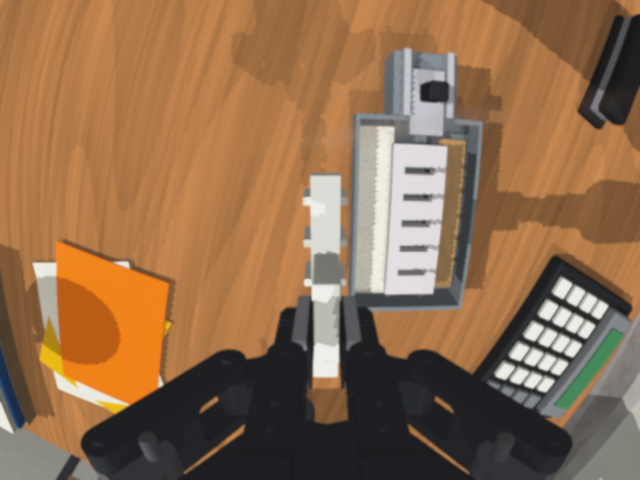

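The tray and its five slots are clear in view, at rows 171 to 271 and columns 412 to 418. The catch block is at (434,91).

```bash
python3 - <<'E'
from h import *
import pickle
im=pickle.load(open("w3.pkl","rb"));p,T=pickle.load(open("p3.pkl","rb"))
g=cv2.cvtColor(im["color"],cv2.COLOR_RGB2GRAY)
m=(g<110).astype(np.uint8);m[:,:396]=0;m[:,436:]=0;m[:160]=0;m[283:]=0
n,l,st,ce=cv2.connectedComponentsWithStats(m);P=[]
for i in range(1,n):
    if st[i,4]>20:
        w=onz(im,st[i,0]+(st[i,2]-1)/2,st[i,1]+(st[i,3]-1)/2,40,True);P.append(w[:2]);print(st[i],w[:2].round(1),(T.T@(w-p)).round(1))
P=np.array(P);print("mean",P.mean(0),"tool",T.T@(np.r_[P.mean(0),40]-p))
d=P[0]-P[-1];print("ang",np.degrees(np.arctan2(d[1],d[0])),np.linalg.norm(d))
# divider bar held: ends seen
for z in (p[2]-2,p[2]-5):
  A=[T.T@(onz(im,u,v,z,True)-p) for u,v in [(325.5,175),(326,377)]];print(z,np.round(A,1))
# rail outline corners
for q in [(394,143),(448,146),(434,295),(386,293)]: print("rail",(T.T@(onz(im,*q,40,True)-p)).round(1))
print("catch block top", onz(im,434,91,86,True), (T.T@(onz(im,434,91,86,True)-p)).round(1))
E
```

```text
[406 168  28   6 122] [ 554.4 -174.3] [ 43.2  74.4 126.2]
[404 195  28   5 120] [ 560.6 -195.2] [ 21.4  74.  126.2]
[403 221  24   4  95] [ 566.2 -216.1] [ -0.2  72.9 126.1]
[401 246  25   4  79] [ 573.2 -236.9] [-22.2  73.3 126.1]
[400 270  22   4  65] [ 579.6 -258. ] [-44.3  72.9 126. ]
mean [ 566.80792636 -216.07741175] tool [ -0.44083586  73.49702969 126.11493238]
ang 106.7979904894163 87.46917198796272
164.23052644034874 [[ 57.6  -0.6   2.1]
 [-55.4  -0.2   1.9]]
161.23052644034874 [[ 57.1  -0.6   5.1]
 [-57.9  -0.2   4.9]]
rail [ 64.5  52.8 126.3]
rail [ 64.1  97.4 126.2]
rail [-67.8  97.1 126. ]
rail [-64.8  52.6 126. ]
catch block top [ 532.39962758 -117.79438611   86.        ] [103.7  70.6  80.3]
```

```bash
python3 -m handwheel '[[0,25,0,0,0,0,0],[0,35,10,0,0,0,0],[0,14.6,20,0,0,0,0],[0,0,20,0,0,0,0],[0,0,20,0,0,0,0],[0,0,8,0,0,0,0],[0,0,2,0,0,0,0],[0,0,0,0,0,0,0]]' && python3 -m handwheel '[[0,0,1,0,0,0,0],[0,0,1,0,0,0,0],[0,0,1,0,0,0,0],[0,0,1,0,0,0,0],[0,0,0,0,0,0,0],[0,0,0,0,0,0,0]]'
```

```text
t: 7.15
position: [569.0, -215.7, 87.5]
eef_rot: [0.589, 0.808, 0.0, 0.0]
contact_force: [-0.2, 0.1, -0.6]
gripper_width: 10.6
finger_force: 40.2
t: 7.75
position: [568.8, -215.5, 83.2]
eef_rot: [0.589, 0.808, -0.0, -0.0]
contact_force: [0.3, 1.1, -0.3]
gripper_width: 10.5
finger_force: 40.2
```

```bash
python3 -m handwheel '[[0,0,1,0,0,0,0],[0,0,1,0,0,0,0],[0,0,1,0,0,0,0],[0,0,1,0,0,0,0],[0,0,0,0,0,0,0]]' && python3 -m handwheel '[[0,0,1,0,0,0,0],[0,0,0,0,0,0,0],[0,0,0,0,0,0,0]]' && python3 -m handwheel '[[0,0,1,0,0,0,0],[0,0,0,0,0,0,0],[0,0,0,0,0,0,0]]'
```

```text
t: 8.25
position: [568.7, -215.5, 78.9]
eef_rot: [0.589, 0.808, -0.0, -0.0]
contact_force: [-0.7, -0.8, -1.1]
gripper_width: 10.7
finger_force: 40.2
t: 8.55
position: [568.8, -215.5, 78.2]
eef_rot: [0.589, 0.808, -0.0, -0.0]
contact_force: [0.2, -0.2, -0.2]
gripper_width: 10.5
finger_force: 40.2
t: 8.85
position: [568.8, -215.5, 77.2]
eef_rot: [0.589, 0.808, -0.0, -0.0]
contact_force: [0.2, -0.9, -0.8]
gripper_width: 10.5
finger_force: 40.2
```

```bash
python3 -m handwheel '[[0,0,1,0,0,0,0],[0,0,0,0,0,0,0],[0,0,0,0,0,0,0]]' && python3 -m handwheel '[[0,0,1,0,0,0,0],[0,0,0,0,0,0,0],[0,0,0,0,0,0,0]]' && python3 -m handwheel '[[0,0,1,0,0,0,0],[0,0,0,0,0,0,0],[0,0,0,0,0,0,0]]'
```

```text
t: 9.15
position: [568.8, -215.5, 76.1]
eef_rot: [0.589, 0.808, -0.0, -0.0]
contact_force: [0.7, 0.8, -1.1]
gripper_width: 10.8
finger_force: 40.2
t: 9.45
position: [568.8, -215.5, 75.1]
eef_rot: [0.589, 0.808, -0.0, -0.0]
contact_force: [0.6, -0.7, -0.4]
gripper_width: 10.8
finger_force: 40.2
t: 9.75
position: [568.8, -215.5, 74.1]
eef_rot: [0.589, 0.808, -0.0, -0.0]
contact_force: [0.5, -0.7, -0.5]
gripper_width: 10.7
finger_force: 40.2
```

```bash
for i in 1; do :; done; python3 -m handwheel '[[0,0,1,0,0,0,0],[0,0,0,0,0,0,0],[0,0,0,0,0,0,0]]' && python3 -m handwheel '[[0,0,1,0,0,0,0],[0,0,0,0,0,0,0],[0,0,0,0,0,0,0]]' && python3 -m handwheel '[[0,0,1,0,0,0,0],[0,0,0,0,0,0,0],[0,0,0,0,0,0,0]]'
```

```text
t: 10.05
position: [568.8, -215.5, 73.1]
eef_rot: [0.589, 0.808, -0.0, -0.0]
contact_force: [0.4, -0.1, -1.1]
gripper_width: 10.4
finger_force: 40.2
t: 10.35
position: [568.8, -215.5, 72.2]
eef_rot: [0.589, 0.808, -0.0, -0.0]
contact_force: [0.1, -0.2, -0.7]
gripper_width: 10.4
finger_force: 40.2
t: 10.65
position: [568.8, -215.5, 71.1]
eef_rot: [0.589, 0.808, -0.0, -0.0]
contact_force: [-0.5, 0.4, -0.8]
gripper_width: 10.4
finger_force: 40.2
```

No contact at 71 mm, so the fins are entering their slots. I keep lowering gently.

```bash
python3 -m handwheel '[[0,0,1,0,0,0,0],[0,0,1,0,0,0,0],[0,0,1,0,0,0,0],[0,0,0,0,0,0,0]]' && python3 -m handwheel '[[0,0,1,0,0,0,0],[0,0,1,0,0,0,0],[0,0,1,0,0,0,0],[0,0,0,0,0,0,0]]'  && python3 -m handwheel '[[0,0,1,0,0,0,0],[0,0,1,0,0,0,0],[0,0,1,0,0,0,0],[0,0,0,0,0,0,0]]'
```

```text
t: 11.05
position: [568.6, -215.5, 67.9]
eef_rot: [0.589, 0.808, -0.0, -0.0]
contact_force: [0.1, 0.6, -0.5]
gripper_width: 10.9
finger_force: 40.2
t: 11.45
position: [568.7, -215.5, 65.0]
eef_rot: [0.589, 0.808, -0.0, -0.0]
contact_force: [-0.0, 0.5, -0.7]
gripper_width: 10.7
finger_force: 40.2
t: 11.85
position: [568.7, -215.5, 62.0]
eef_rot: [0.589, 0.808, -0.0, -0.0]
contact_force: [-0.3, -0.0, -1.3]
gripper_width: 10.6
finger_force: 40.2
```

```bash
python3 -m handwheel '[[0,0,1,0,0,0,0],[0,0,1,0,0,0,0],[0,0,1,0,0,0,0],[0,0,0,0,0,0,0]]' && python3 -m handwheel '[[0,0,1,0,0,0,0],[0,0,1,0,0,0,0],[0,0,0,0,0,0,0]]'  && python3 -m handwheel '[[0,0,1,0,0,0,0],[0,0,0,0,0,0,0],[0,0,0,0,0,0,0]]'
```

```text
t: 12.25
position: [568.7, -215.5, 59.0]
eef_rot: [0.589, 0.808, -0.0, -0.0]
contact_force: [0.4, 0.5, -1.4]
gripper_width: 10.8
finger_force: 40.2
t: 12.55
position: [568.7, -215.5, 57.0]
eef_rot: [0.589, 0.808, -0.0, -0.0]
contact_force: [0.2, 0.2, -0.8]
gripper_width: 10.7
finger_force: 40.2
t: 12.85
position: [568.8, -215.5, 56.1]
eef_rot: [0.589, 0.808, -0.0, -0.0]
contact_force: [0.4, 0.2, -0.8]
gripper_width: 10.2
finger_force: 40.2
```

```bash
python3 -m handwheel '[[0,0,1,0,0,0,0],[0,0,0,0,0,0,0],[0,0,0,0,0,0,0]]' && python3 -m handwheel '[[0,0,1,0,0,0,0],[0,0,0,0,0,0,0],[0,0,0,0,0,0,0]]'  && python3 -m handwheel '[[0,0,1,0,0,0,0],[0,0,0,0,0,0,0],[0,0,0,0,0,0,0]]'
```

```text
t: 13.15
position: [568.8, -215.5, 55.1]
eef_rot: [0.589, 0.808, -0.0, -0.0]
contact_force: [-0.4, -0.1, -0.4]
gripper_width: 10.7
finger_force: 40.2
t: 13.45
position: [569.0, -215.6, 54.5]
eef_rot: [0.589, 0.808, 0.0, 0.0]
contact_force: [-0.2, -0.1, 0.9]
gripper_width: 10.8
finger_force: 40.4
t: 13.75
position: [569.1, -215.6, 53.7]
eef_rot: [0.589, 0.808, 0.0, 0.0]
contact_force: [-1.9, -0.0, 3.6]
gripper_width: 11.0
finger_force: 40.8
```

Contact is at 54.5 mm, which matches home. I let go and rise for a look.

```bash
python3 -m handwheel '[[0,0,0,0,0,0,0.1],[0,0,0,0,0,0,0.3],[0,0,0,0,0,0,0.4],[0,0,0,0,0,0,0.4],[0,0,-10,0,0,0,0.5],[0,0,-25,0,0,0,0.5],[0,0,-35,0,0,0,0.5],[0,0,0,0,0,0,0.5]]'
python3 - <<'E'
from h import *
from scipy.spatial.transform import Rotation as Ro
import pickle
im=eyes.get_image("wrist");cv2.imwrite("pics/w4.png",im["color"][:,:,::-1]);pickle.dump(im,open("w4.pkl","wb"))
s=r.sense();T=Ro.from_quat(s["eef_rot"]).as_matrix();p=s["position"]
pickle.dump((p,T),open("p4.pkl","wb"));print(p)
E
```

```text
t: 14.55
position: [573.1, -215.7, 129.3]
eef_rot: [0.589, 0.808, 0.002, 0.005]
contact_force: [-0.2, 0.1, -0.7]
gripper_width: 42.6
finger_force: 0.0
[ 571.46268864 -215.58771875  126.90644409]
```

View pics/w4.png

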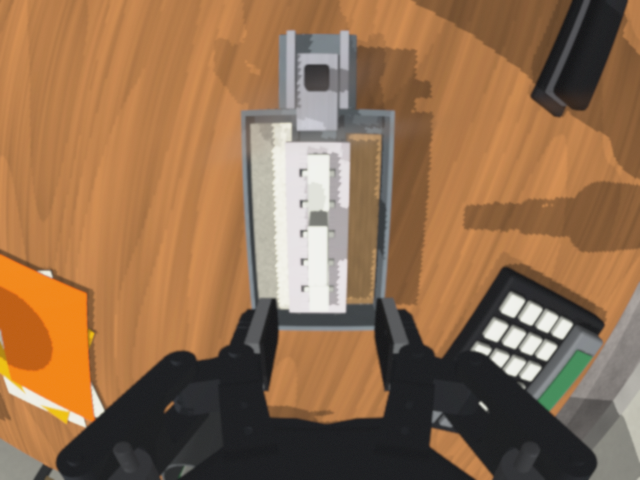

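The divider sits in the rail with its bar along (318,154) to (318,310), and slot ends show beside each fin. The catch is back, with its block at about (317,77).

```bash
python3 - <<'E'
from h import *
import pickle
im=pickle.load(open("w4.pkl","rb"));p,T=pickle.load(open("p4.pkl","rb"))
t=lambda u,v,z:(T.T@(onz(im,u,v,z,True)-p)).round(1)
g=im["color"].max(2);m=(g<75).astype(np.uint8);m[:55]=0;m[100:]=0;m[:,:295]=0;m[:,340:]=0
n,l,st,ce=cv2.connectedComponentsWithStats(m)
for i in range(1,n):
    if st[i,4]>60: print(st[i],"top@86",t(*ce[i],86),"mid@71",t(*ce[i],71),"topedge@86",t(ce[i][0],st[i,1],86),"bot@86",t(ce[i][0],st[i,1]+st[i,3],86),"bot@56",t(ce[i][0],st[i,1]+st[i,3],56))
print("bar48",t(318.5,154,48),t(318,311,48))
print("tongue",t(298,130,56),t(338,130,56))
for q in [(243,112),(394,112),(384,328),(253,328)]: print("tray",t(*q,40))
E
```

```text
[305  65  24  24 460] top@86 [106.4  -3.9  40.5] mid@71 [108.   -4.2  55.5] topedge@86 [112.   -3.9  40.4] bot@86 [98.5 -3.9 40.5] bot@56 [100.7  -4.6  70.5]
bar48 [58.4 -3.2 78.7] [-58.1  -4.4  79.1]
tongue [ 74.7 -15.9  70.5] [74.6  9.2 70.7]
tray [ 87.7 -54.3  86.2]
tray [87.2 47.6 86.8]
tray [-79.7  48.6  87.5]
tray [-79.3 -57.5  86.9]
```

```bash
python3 -m handwheel '[[30,-1.5,0,0,0,0,0.5],[40,0,0,0,0,0,0.5],[34.5,0,0,0,0,0,0.5],[0,0,15,0,0,0,0.5],[0,0,20,0,0,0,0.5],[0,0,15,0,0,0,0.5],[0,0,4,0,0,0,0.5],[0,0,0,0,0,0,0.5]]'
python3 - <<'E'
from h import *
im=eyes.get_image("wrist");cv2.imwrite("pics/w5.png",im["color"][:,:,::-1]);s=r.sense();print(s["position"],s["contact_force"])
E
```

```text
t: 15.4
position: [534.6, -116.7, 68.2]
eef_rot: [0.589, 0.808, -0.0, -0.001]
contact_force: [0.1, -0.9, 0.2]
gripper_width: 42.7
finger_force: 0.0
[ 535.38084301 -116.65438947   69.09556176] [ 0.63401063  0.47109351 -0.50050105]
```

View pics/w5.png

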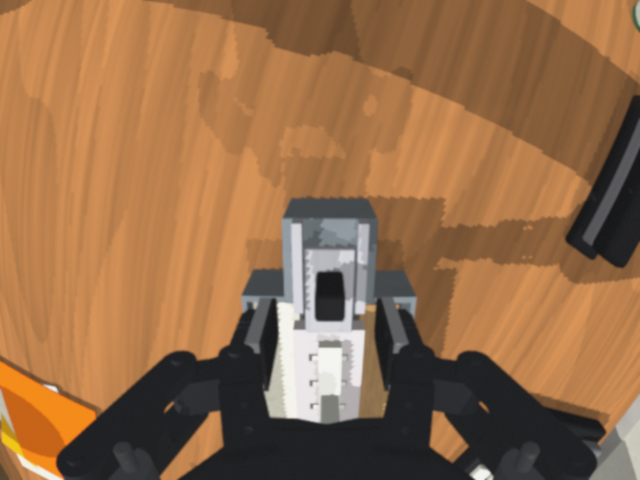

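The block at (330,296) lies between the fingers. I close on it and slide.

```bash
python3 -m handwheel '[[0,0,0,0,0,0,0.1],[0,0,0,0,0,0,0],[0,0,0,0,0,0,0],[0,0,0,0,0,0,0],[0,0,0,0,0,0,0],[0,0,0,0,0,0,0],[0,0,0,0,0,0,0]]' 25 && python3 -m handwheel '[[-3,0,0,0,0,0,0],[-3,0,0,0,0,0,0],[-3,0,0,0,0,0,0],[-3,0,0,0,0,0,0],[0,0,0,0,0,0,0]]'
```

```text
t: 16.15
position: [535.3, -116.5, 69.2]
eef_rot: [0.589, 0.808, -0.0, -0.0]
contact_force: [0.2, 0.0, -0.1]
gripper_width: -0.3
finger_force: 0.0
t: 16.65
position: [539.1, -128.8, 69.1]
eef_rot: [0.589, 0.808, -0.0, 0.0]
contact_force: [0.9, -0.3, 0.0]
gripper_width: -0.0
finger_force: 0.0
```

The fingers missed the block (width 0). Look again.

```bash
python3 - <<'E'
from h import *
from scipy.spatial.transform import Rotation as Ro
import pickle
im=eyes.get_image("wrist");cv2.imwrite("pics/w6.png",im["color"][:,:,::-1]);s=r.sense();p=s["position"];T=Ro.from_quat(s["eef_rot"]).as_matrix()
pickle.dump((im,p,T),open("w6.pkl","wb"));print(p)
for z in (56,86): print(z,proj(im,[535.5,-116.5,z],True))
for z in (-19,-10,0,6): print("tcp",z,proj(im,p+T@[0,0,z],True))
E
```

```text
[ 539.06198924 -128.32359075   69.11537536]
56 (np.float64(326.9522250847521), np.float64(258.5622265399537))
86 (np.float64(327.154248056183), np.float64(283.9830477136409))
tcp -19 (np.float64(326.6474894646719), np.float64(310.857616204467))
tcp -10 (np.float64(326.6054372123546), np.float64(301.3235846129556))
tcp 0 (np.float64(326.56284934145475), np.float64(291.69620065827627))
tcp 6 (np.float64(326.53917127950814), np.float64(286.35565465747715))
```

View pics/w6.png

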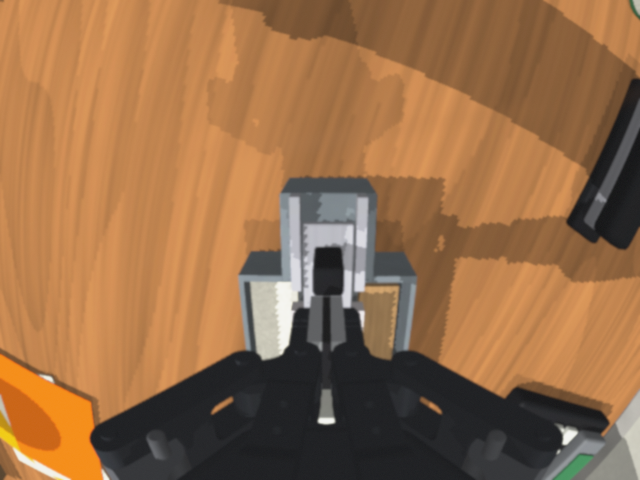

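```bash
python3 - <<'E'
from h import *
import pickle
im,p,T=pickle.load(open("w6.pkl","rb"))
R=cv2.Rodrigues(np.array(im["rvec"]))[0];o=-R.T@np.array(im["tvec"]).ravel()
print("cam in tool",(T.T@(o-p)).round(1),"axis",(T.T@R[2]).round(2))
for x in (-20,-11,0,11,20): print(x,[(z,int(proj(im,p+T@[x,0,z],True)[1])) for z in (5,0,-10,-19,-30,-50)])
# block corners predicted
d=T.T@(np.array([535.5,-116.5,0])-p);print("block rel",d)
for u,v,z in [(330,248,56),(330,296,86),(330,268,86)]: print(v,z,(T.T@(onz(im,u,v,z,True)-p)).round(1))
for v in (270,280,290,294,297,300): print(v,im["color"][v,[316,321,326,331,336]].max(1))
E
```

```text
cam in tool [  82.9   -0.3 -163.6] axis [-0.32  0.    0.95]
-20 [(5, 321), (0, 326), (-10, 336), (-19, 347), (-30, 361), (-50, 390)]
-11 [(5, 306), (0, 311), (-10, 321), (-19, 331), (-30, 345), (-50, 374)]
0 [(5, 287), (0, 291), (-10, 301), (-19, 310), (-30, 323), (-50, 351)]
11 [(5, 267), (0, 271), (-10, 280), (-19, 288), (-30, 300), (-50, 327)]
20 [(5, 250), (0, 253), (-10, 261), (-19, 269), (-30, 280), (-50, 305)]
block rel [12.34644178  0.23461996 69.11534204]
248 56 [18.1  1.8 13.1]
296 86 [  6.4   1.5 -16.9]
268 86 [ 20.    1.5 -16.9]
270 [44 42 41 42 39]
280 [45 44 44 43 43]
290 [44 44 37 32 32]
294 [72 55 40 47 51]
297 [104  97  48  96 104]
300 [100  92  31  90  99]
```

```bash
python3 - <<'E'
import cv2
a=cv2.imread("pics/w6.png")[220:360,270:390];b=cv2.imread("pics/w5.png")[220:360,270:390]
cv2.imwrite("pics/c6.png",cv2.resize(cv2.hconcat([b,a]),None,fx=3.3,fy=3.3,interpolation=cv2.INTER_CUBIC))
E
```

View pics/c6.png

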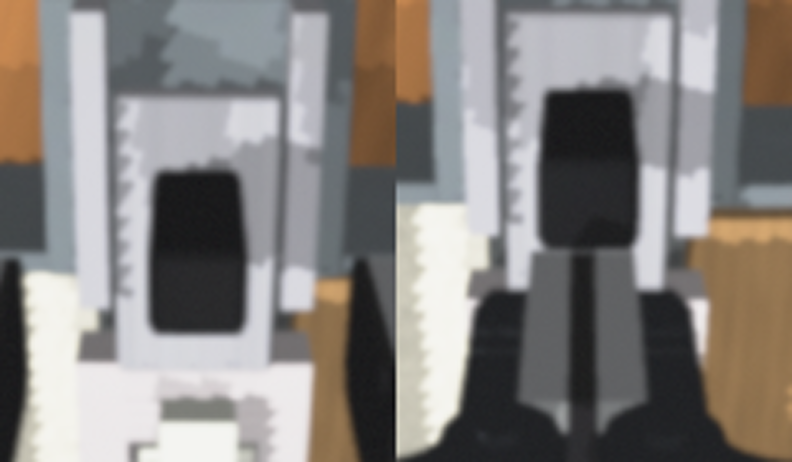

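The crop shows the shut fingertips just above the edge of the block's top and casting a shadow on it, so the fingers closed over the block. I go back, open, and feel my way lower.

```bash
python3 -m handwheel '[[0,0,0,0,0,0,0.4],[0,0,0,0,0,0,0.4],[6,0,0,0,0,0,0.4],[6,0.5,0,0,0,0,0.4],[0.5,0.5,0,0,0,0,0.4],[0,0,2,0,0,0,0.4],[0,0,2,0,0,0,0.4],[0,0,0,0,0,0,0.4]]' && python3 -m handwheel '[[0,0,2,0,0,0,0.4],[0,0,0,0,0,0,0.4]]' && python3 -m handwheel '[[0,0,2,0,0,0,0.4],[0,0,0,0,0,0,0.4]]' && python3 -m handwheel '[[0,0,0,0,0,0,0.2],[0,0,0,0,0,0,0.0],[0,0,0,0,0,0,0],[0,0,0,0,0,0,0],[0,0,0,0,0,0,0],[0,0,0,0,0,0,0]]'
```

```text
t: 17.5
position: [535.8, -116.0, 64.7]
eef_rot: [0.589, 0.808, -0.0, -0.0]
contact_force: [-0.3, 0.1, -0.0]
gripper_width: 34.0
finger_force: 0.0
t: 17.7
position: [535.9, -115.9, 62.8]
eef_rot: [0.589, 0.808, -0.0, -0.0]
contact_force: [0.6, 0.7, 0.2]
gripper_width: 34.0
finger_force: 0.0
t: 17.9
position: [535.9, -115.7, 60.9]
eef_rot: [0.589, 0.808, -0.0, -0.0]
contact_force: [-0.4, -0.6, -0.2]
gripper_width: 33.9
finger_force: 0.0
t: 18.5
position: [536.0, -115.8, 61.3]
eef_rot: [0.589, 0.808, -0.0, -0.0]
contact_force: [-1.2, -0.1, 1.8]
gripper_width: 12.6
finger_force: 24.7
```

The block is gripped at 12.6 mm, with the same −1.4 mm bias as on the tab. Slide.

```bash
python3 -m handwheel '[[-3,0,0,0,0,0,0],[-3,0,0,0,0,0,0],[-3,0,0,0,0,0,0],[-3,0,0,0,0,0,0],[0,0,0,0,0,0,0]]' 30 && python3 -m handwheel '[[-3,0,0,0,0,0,0],[-3,0,0,0,0,0,0],[-3,0,0,0,0,0,0],[-2,0,0,0,0,0,0],[0,0,0,0,0,0,0]]'
```

```text
t: 19.0
position: [539.9, -128.2, 61.3]
eef_rot: [0.589, 0.808, -0.0, 0.0]
contact_force: [-2.8, -0.0, 4.3]
gripper_width: 12.3
finger_force: 30.0
t: 19.5
position: [543.2, -138.5, 61.3]
eef_rot: [0.589, 0.808, -0.0, 0.0]
contact_force: [-4.0, -0.3, 4.3]
gripper_width: 12.4
finger_force: 30.0
```

```bash
python3 -m handwheel '[[-2,0,0,0,0,0,0],[-2,0,0,0,0,0,0],[-1,0,0,0,0,0,0],[0,0,0,0,0,0,0]]' && python3 -m handwheel '[[-1,0,0,0,0,0,0],[-1,0,0,0,0,0,0],[0,0,0,0,0,0,0]]' && python3 -m handwheel '[[-1,0,0,0,0,0,0],[0,0,0,0,0,0,0]]'&& python3 -m handwheel '[[-1,0,0,0,0,0,0],[0,0,0,0,0,0,0]]'&& python3 -m handwheel '[[-1,0,0,0,0,0,0],[0,0,0,0,0,0,0]]'
```

```text
t: 19.9
position: [544.6, -143.0, 61.3]
eef_rot: [0.589, 0.808, -0.0, -0.0]
contact_force: [-3.6, 1.0, 5.2]
gripper_width: 12.4
finger_force: 30.1
t: 20.2
position: [544.6, -143.1, 61.3]
eef_rot: [0.588, 0.809, 0.0, -0.001]
contact_force: [-5.1, 2.8, 5.9]
gripper_width: 12.0
finger_force: 30.2
t: 20.4
position: [544.6, -143.1, 61.2]
eef_rot: [0.588, 0.809, 0.0, -0.002]
contact_force: [-5.7, 3.2, 7.1]
gripper_width: 12.2
finger_force: 30.3
t: 20.6
position: [544.6, -143.2, 61.2]
eef_rot: [0.588, 0.809, 0.001, -0.002]
contact_force: [-5.9, 4.4, 7.5]
gripper_width: 11.9
finger_force: 30.3
t: 20.8
position: [544.6, -143.2, 61.3]
eef_rot: [0.588, 0.809, 0.001, -0.003]
contact_force: [-6.5, 5.7, 8.3]
gripper_width: 12.1
finger_force: 30.4
```

The catch stopped hard after 28.7 mm. It started about 3.3 mm along (tongue edge 70.7 mm from the tray's middle), so it is at the 32 mm stop. I relax the push, open and lift.

```bash
python3 -m handwheel '[[3,0,0,0,0,0,0],[0.5,0,0,0,0,0,0.1],[0,0,0,0,0,0,0.3],[0,0,0,0,0,0,0.4],[0,0,0,0,0,0,0.4],[0,0,-10,0,0,0,0.4],[0,0,-30,0,0,0,0.4],[0,0,-40,0,0,0,0.4]]' && python3 -m handwheel '[[0,0,-20,0,0,0,0.5],[0,0,0,0,0,0,0.5],[0,0,0,0,0,0,0.5]]'
python3 - <<'E'
from h import *
from scipy.spatial.transform import Rotation as Ro
im=eyes.get_image("wrist");cv2.imwrite("pics/w7.png",im["color"][:,:,::-1])
s=r.sense();p=s["position"];T=Ro.from_quat(s["eef_rot"]).as_matrix();print(p)
q=lambda w:(T.T@(w-p)).round(1)
# black block: expected shut position
e=np.array([545,-144,86.]);u,v=proj(im,e,True);print("expect",u,v)
m=(im["color"].max(2)<75).astype(np.uint8);H=np.zeros_like(m);u,v=int(u),int(v);H[v-40:v+40,u-40:u+40]=1
n,l,st,ce=cv2.connectedComponentsWithStats(m*H)
for i in range(1,n):
    if st[i,4]>100: print("dark",st[i],onz(im,*ce[i],80,True).round(1))
for n_ in ("top",):
    t=eyes.get_image(n_);g=t["color"]
    u,v=proj(t,e);u,v=int(u),int(v);mm=(g[v-7:v+8,u-8:u+9].max(2)<70);ys,xs=np.where(mm)
    print("top block",len(xs),onz(t,xs.mean()+u-8,ys.mean()+v-7,86).round(1) if len(xs) else None)
E
```

```text
t: 21.6
position: [543.8, -143.9, 140.8]
eef_rot: [0.589, 0.808, -0.001, -0.002]
contact_force: [0.8, -0.5, 0.9]
gripper_width: 34.3
finger_force: 0.0
t: 21.9
position: [545.5, -144.0, 161.7]
eef_rot: [0.589, 0.808, 0.0, 0.001]
contact_force: [0.3, 0.5, -0.4]
gripper_width: 42.2
finger_force: 0.0
[ 544.63292333 -144.02545445  160.5594414 ]
expect 325.4672349159258 241.7397531293892
dark [316 220  18  28 455] [ 543.4 -140.2   80. ]
top block 1 [ 563.4 -148.2   86. ]
```

```bash
python3 - <<'E'
from h import *
im=eyes.get_image("wrist")
a=onz(im,325,248,86,True);b=onz(im,325,220,56,True);d=np.array([-.304,.953])
o=np.array([566.8,-216.1])
print("block edges along rail axis from rail centre:",(a[:2]-o)@d,(b[:2]-o)@d)
print("start block:",(np.array([535.5,-116.5])-o)@d)
E
```

```text
block edges along rail axis from rail centre: 71.98162038018252 83.3119704799308
start block: 104.43399999999998
```

```bash
python3 - <<'E'
from h import *
im=eyes.get_image("wrist");g=im["color"].astype(int).mean(2)
o=np.array([566.8,-216.1]);d=np.array([-.304,.953]);x=np.array([.953,.304])
for y in range(60,28,-2):
    print(y,[int(g[int(round(v)),int(round(u))]) for u,v in [proj(im,[*(o+d*y+x*k),56],True) for k in (-11,-9,-4,0,4,9,11)]])
E
```

```text
60 [207, 209, 66, 65, 64, 201, 208]
58 [207, 209, 206, 205, 202, 207, 208]
56 [207, 208, 213, 211, 210, 207, 207]
54 [210, 208, 213, 211, 211, 208, 207]
52 [210, 209, 213, 212, 210, 207, 208]
50 [211, 208, 214, 212, 211, 207, 208]
48 [208, 207, 211, 212, 210, 206, 206]
46 [202, 204, 207, 214, 214, 201, 196]
44 [230, 230, 239, 240, 240, 184, 175]
42 [230, 229, 236, 234, 240, 207, 174]
40 [230, 227, 226, 224, 235, 206, 174]
38 [230, 224, 223, 223, 227, 206, 173]
36 [231, 227, 222, 223, 224, 207, 176]
34 [229, 228, 222, 223, 226, 201, 173]
32 [210, 194, 223, 223, 223, 182, 149]
30 [173, 205, 223, 223, 223, 203, 174]
```

The tongue edge is now about 42.4 mm from the tray's middle, so it has slid about 31.6 mm and is shut. Handing in.

```bash
python3 -c "
from plant import job
print(job.finish_job())"
```

```text
the job is handed in; nothing more can be done
None
```

The five-fin divider is home in the rail, the catch is shut over the bar (about 31.6 of 32 mm by camera), the gripper has let go, nothing else on the desk was touched, and the job is handed in; the verdict was not shown.

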